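# Flip the grinder's lid shut and swing its lock across

### The job

The coffee grinder's black lid has been left tipped back open. Only pushing with the fingertips, flip the lid over so that it lies fully shut, and then push the red-knobbed lever lock all the way across the lid to its stop. Push gently: pinch and lift nothing, keep the grinder standing where it is, and leave everything else on the counter alone.

Things in the scene. Friction and masses are not known exactly. Their poses are not given: they have to be found in the camera images.
- grinder: white coffee grinder, housing 110 x 110 mm and 155 mm tall to the hopper's rim, 1.8 kg on rubber feet, loose (not screwed down). Origin: centre of its underside; z up, -x is its front (with the grey drawer front), turned up to 35 degrees either way from facing the robot. The lid is hinged along the top rear edge; the lever lock stands on a bracket at the top front corner on its -y side
- lid (a joint): angle of the grinder's black lid, rad: 0 = shut flat on the hopper, 1.57 = standing straight up, 1.75 to 2.0 at the start = leaning back beyond upright, away from the front. The lid is a plate 107 mm from hinge to free edge, 108 mm wide, 8 mm thick, 0.12 kg; the hinge turns freely with light damping, so that the lid falls softly shut within about a second once it has been pushed past upright towards the front
- lid_hinge (a point): middle of the lid's hinge line, fixed in the grinder 53 mm behind its middle, 155 mm above the counter; the hinge line runs along the grinder's y axis
- lid_edge (a point): middle of the lid's free edge, 107 mm from the hinge
- lever (a joint): angle of the lever lock, rad: 0 = unlocked, lever pointing straight out to the front (grinder's -x); 1.57 = locked at its end stop, lever lying across the front of the shut lid (pointing to the grinder's +y). Swings level about a vertical pin (clockwise seen from above to lock), stays where it is left; about 0.7 N at the knob moves it. Starts between 0 and 0.3. Lid and lever do not bump each other
- lever_pivot (a point): the lever's pin axis, fixed in the grinder 40 mm in front of its middle and 66 mm to its -y side, at 155 mm above the counter
- lever_knob (a point): middle of the red upright knob at the lever's end, 58 mm from the pin axis; knob 16 mm wide, 30 mm tall, from 171 to 201 mm above the counter. The steel lever arm, 12 mm wide, lies 167 to 173 mm above the counter; the shut lid's top is at 164 mm
- jebena: orange coffee pot (jebena), round belly 112 mm wide, 175 mm tall, handle and spout reaching 80 mm to its +y and -y sides. Origin: centre of its underside. Not part of the job
- cup_a: clear glass cup, 66 mm wide, 70 mm tall. Origin: centre of its underside. Not part of the job
- cup_b: second clear glass cup, 66 mm wide, 70 mm tall. Origin: centre of its underside. Not part of the job
- tin: round green tin with a white band and white top, 80 mm wide, 110 mm tall. Origin: centre of its underside. Not part of the job
- jar: amber glass jar with brown lid, 72 mm wide, 100 mm tall. Origin: centre of its underside. Not part of the job
- tamper: steel tamper with dark wooden handle, standing on its 58 mm wide foot, 80 mm tall. Origin: centre of its underside. Not part of the job
- brush: small cleaning brush lying on the counter, 160 mm long along its x axis, under 40 mm high; origin on its underside. Not part of the job

How it is judged:
On the way, in this order (a step that is already met when the one before it is completed fails the run):
1. the lid is flipped over and lies shut, the lever still unlocked (value of joint lid below 0.05 rad and value of joint lever below 0.6 rad), for 0.2 s.
2. the lever is pushed across the shut lid to its stop (value of joint lever above 1.42 rad and value of joint lid below 0.05 rad), for 0.2 s.
At the end, for the whole second after the job is handed in: The lid is shut (within 0.05 rad of flat), the lever stands within 0.15 rad of its locked stop, the grinder is upright, at rest and within 40 mm of its start, and every other thing is within 30 mm of where it was (all of step 2 and linear speed of grinder below 0.01 m/s and distance of grinder from where it was at the start of the episode below 0.04 m and angle between grinder's own z axis and vertical below 0.05 rad and distance of each of jebena, cup_a, cup_b, tin, jar, tamper, brush from where it was at the start of the episode below 0.03 m); the robot touches nothing.
It fails at once if the lever is swung across (beyond 0.6 rad) while the lid is still open (value of joint lever above 0.6 rad and value of joint lid above 0.15 rad).
It fails at once if the grinder is lifted (10 mm), tipped (0.15 rad) or shoved (40 mm) (height (world z) of grinder above 0.01 m or angle between grinder's own z axis and vertical above 0.15 rad or distance of grinder from where it was at the start of the episode above 0.04 m).
It fails at once if the grinder, its lid or its lever is pinched or pushed roughly (more than 35 N from the fingers) (contact force between the fingers and grinder above 35 N).
It fails at once if another thing on the counter is moved 30 mm, or lifted 10 mm (distance of any of jebena, cup_a, cup_b, tin, jar, tamper, brush from where it was at the start of the episode above 0.03 m or height (world z) of any of jebena, cup_a, cup_b, tin, jar, tamper above 0.01 m).
It also fails if it takes over 48 s, if anything falls off the work surface, if the arm or the gripper's body presses on something with over 40 N, if the wrist force passes 120 N, or if a joint passes its speed limit or range.

### The arm

A 6-joint arm with a two-finger parallel gripper is mounted at the origin on the work surface. World frame = base frame: x ahead of the robot, y to its left, z up, the work surface at z = 0. Lengths are in m, angles in rad, forces in N, time in s.
With the tool pointing down it reaches from about 0.275 to 0.75 m from the base axis. Payload 10.2 kg.
Tool frame: the origin (TCP) lies midway between the tips of the shut fingers; the grasp point (between the pads) lies 19 mm behind it (env.hold_point_z is the distance from the TCP to the grasp point, in m); x points along the fingers, z is the direction in which the jaws open and shut, and the axes are right-handed (so a half turn about x gives the same grasp; the last joint's range is limited). The gripper opens to 85 mm and grips with 20 to 120 N. Pads are 22 mm wide; open, the fingers measure 114 mm over their backs; the gripper's body (76 mm by 85 mm) begins 54 mm behind the grasp point. The pads swing forward as they close: fully open they stand 13 mm farther back than shut.
Start: joints at [-1.464, 0.313, 1.498, -0, 1.331, -0.223], TCP at [0.17, -0.497, 0.207] pointing down, gripper open.
Joint ranges: [-2.94, 2.94], [-0.97, 2.17], [0.19, 2.56], [-1.23, 4.37], [0.02, 3.11], [-2.88, 2.88]. Speed limits (rad/s): [2.39, 2.39, 3.01, 3.14, 3.14, 3.14].

### API

Orientations are given as a unit quaternion [x, y, z, w].
In Python, from bench import env, kinematics, monitor, eyes, job gives the robot as it stands. The module is installed in compiled form; this text tells all that it offers. Calls block until the motion is done:
- env.reach(position, orientation): joint-space move of the TCP to a pose.
- env.movel(position, velocity=0.15, frame=None, guard=None): straight line of the TCP; frame=None keeps the orientation; velocity is the mean speed in m/s. With guard (N) it stops when the force on the tool has changed by that much, and returns True; else False.
- env.set_joints(angles): joint-space move.
- env.release() and env.close_gripper(effort=None): open the fingers fully, or close them until they stop; effort is the grip in N (None keeps the last).
- env.hold(seconds).
- kinematics.ik(position, orientation): joint angles nearest the present ones, or None.
- monitor.sense(): the state.
- eyes.grab_frame(name): name is "scene" or "top" or "wrist"; returns a dict with "frame" (420x560x3 uint8, red, green, blue), "mtx" (3x3 intrinsics, pixels), "k1" (the pictures are not rectified: a ray, as slopes to the right and down, at radius r is drawn at 1 + k1 r^2 times it, then the intrinsics apply), "view" (4x4, takes a point from world to camera coordinates). Camera axes: x right, y down, z forward; pixel columns grow to the right and rows downward; lengths in m; the calibration is good to about 2 mm. A picture is of the moment at which its call begins. There is no depth.
A pose or a line that the arm cannot do raises env.MotionError and nothing moves.
- job.hand_in(): hands the job in, once; it reports no verdict.
The state is a dict: "clock": time; "joints": joint angles; "qvel": joint speeds; "joint_efforts": joint torques, N m; "position": TCP position; "ee_rot": TCP orientation; "contact_force": force on the tool from outside, world axes, zero at the start; "ft_torque": the same for the moment, N m; "finger_gap": opening from 0.0 (shut) to 1.0 (fully open).
Only numpy, scipy, OpenCV 4.12 (cv2) and the standard library are available. Lean on these libraries where they do the work, as an engineer would, in place of code of your own. Each camera call takes 0.05 s, during which the arm holds its last target. There are 200 camera calls.

## Working session

There is one attempt and no reset: what is moved stays moved. The work goes in short steps, each a Python script; the robot and the scene stay as the last script left them, time stands still between calls to the robot, and variables do not carry over. Pictures are saved under pics/ and viewed, about 8 in all and at most 12, crops included, and the job is handed in when it is done.

```bash
mkdir -p pics
cat > h.py <<'E'
import numpy as np, cv2
from bench import env, kinematics, monitor, eyes, job
from scipy.spatial.transform import Rotation as R
def snap(name,fn,crop=None,s=1):
    f=eyes.grab_frame(name); np.savez(f'{fn}.npz',**{k:np.array(v) for k,v in f.items()})
    im=f['frame'][:,:,::-1]
    if crop: x0,y0,x1,y1=crop; im=im[y0:y1,x0:x1]
    cv2.imwrite(f'pics/{fn}.png',cv2.resize(im,None,fx=s,fy=s,interpolation=cv2.INTER_CUBIC))
    return f
def load(fn): return dict(np.load(f'{fn}.npz'))
def proj(f,P):
    P=np.atleast_2d(P); V=f['view']; c=P@V[:3,:3].T+V[:3,3]
    s=c[:,:2]/c[:,2:]; s=s*(1+float(f['k1'])*(s**2).sum(1,keepdims=True))
    return s@f['mtx'][:2,:2].T+f['mtx'][:2,2]
def ray(f,uv):
    p=np.linalg.solve(f['mtx'],[*uv,1])[:2]; s=p.copy()
    for _ in range(20): s=p/(1+float(f['k1'])*(s@s))
    V=f['view']; return -V[:3,:3].T@V[:3,3], V[:3,:3].T@np.array([*s,1])
def atz(f,uv,z):
    o,d=ray(f,uv); return o+d*(z-o[2])/d[2]
E
python3 - <<'E'
from h import *
for n in ("scene","top"):
    f=snap(n,n+"0",s=1.4); print(n,f['k1'],f['mtx'],np.linalg.inv(f['view'])[:3,3])
print(monitor.sense())
E
```

```text
scene -0.10968364349759215 [[475.42143368   0.         275.87910567]
 [  0.         475.42143368 214.42802498]
 [  0.           0.           1.        ]] [0.87831033 0.60110306 0.97766676]
top -0.04813852162790033 [[397.87003659   0.         274.39827381]
 [  0.         397.87003659 210.31597185]
 [  0.           0.           1.        ]] [0.39902555 0.02369875 1.08529723]
{'clock': 0.1, 'joints': array([-1.46437860e+00,  3.13366664e-01,  1.49829023e+00,  1.61987849e-05,
        1.33098702e+00, -2.23355699e-01]), 'qvel': array([-1.04167293e-03,  4.20480639e-04, -2.60523206e-03, -2.27726397e-05,
        2.04436992e-03, -2.48869606e-04]), 'joint_efforts': array([ 2.93713303e-03, -4.12897360e+01, -2.60141104e+01, -1.34150205e-04,
        3.04465670e-03, -6.08075339e-06]), 'position': array([ 0.17000035, -0.49647668,  0.20643301]), 'ee_rot': array([ 0.41143066,  0.57553075, -0.41086782,  0.57504504]), 'contact_force': array([0.3533664 , 0.61742302, 0.2274295 ]), 'ft_torque': array([0.01026485, 0.01676411, 0.00050623]), 'finger_gap': 0.9998424003171912}
```

View pics/scene0.png

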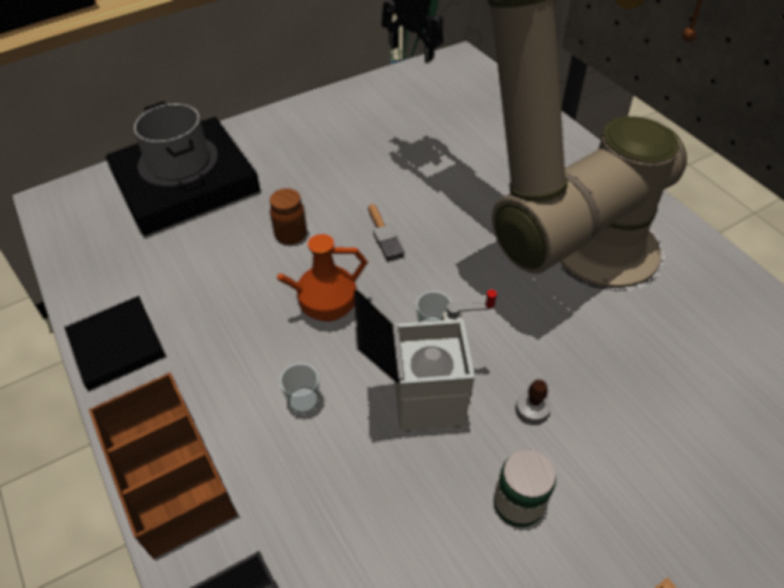

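View pics/top0.png

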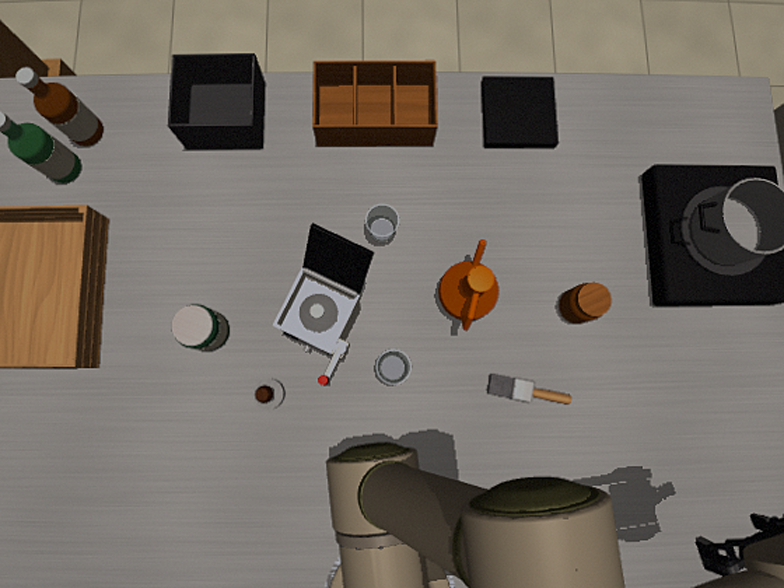

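The top view shows the grinder at about (320,305) in the enlarged picture, with the lid leaning away from the robot and the red knob at (323,380). I'll enlarge that area.

Run:
```python
from h import *
f=load('top0'); im=f['frame'][150:290,170:310,::-1]
cv2.imwrite('pics/c1.png',cv2.resize(im,None,fx=4.2,fy=4.2,interpolation=cv2.INTER_CUBIC))
```

```text
(no output)
```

View pics/c1.png

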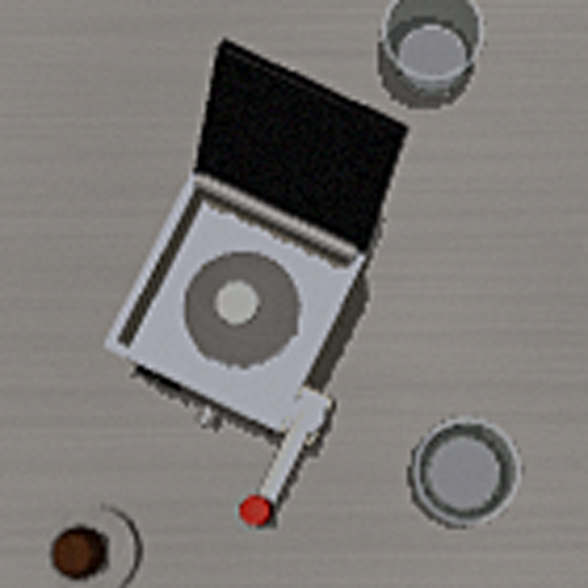

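```bash
cat > fit.py <<'E'
from h import *
from scipy.optimize import least_squares
def model(p):
    x,y,th,a,l=p; M=R.from_euler('z',th).as_matrix()
    loc=[[.055,.055,.155],[.055,-.055,.155],[-.055,.055,.155],[-.055,-.055,.155]]
    loc+=[[.053-.107*np.cos(a),s*.054,.155+.107*np.sin(a)] for s in(1,-1)]
    loc+=[[-.040-.058*np.cos(l),-.066+.058*np.sin(l),.201]]
    return np.array(loc)@M.T+[x,y,0]
if __name__=="__main__":
    f=load('top0')
    uv=np.array([(195,178),(367,255),(107,347),(283,432),(223,40),(408,127),(257,510)])/4.2+[170,150]
    r=least_squares(lambda p:(proj(f,model(p))-uv).ravel(),[.45,.1,-.4,1.9,.1],loss='soft_l1')
    print(r.x.round(4)); print(r.fun.reshape(-1,2).round(1)); print(model(r.x).round(3))
    np.save('pose.npy',r.x)
    s=load('scene0'); print((proj(s,model(r.x))*1.4).round(0))
    for n,uvs,z in (('cup_far',(432,55),.0),('cup_near',(463,470),.0),('tamper',(78,552),.08)): print(n,atz(f,np.array(uvs)/4.2+[170,150],z).round(3))
E
python3 fit.py
```

```text
[ 0.5189  0.1201 -0.4459  2.1661  0.0304]
[[-0.5 -1.1]
 [ 0.3 -0. ]
 [-0.3  0.4]
 [ 0.1  0.1]
 [-0.1  0.2]
 [ 0.6 -0. ]
 [-0.   0.1]]
[[0.592 0.146 0.155]
 [0.545 0.047 0.155]
 [0.493 0.193 0.155]
 [0.446 0.094 0.155]
 [0.644 0.12  0.244]
 [0.598 0.023 0.244]
 [0.403 0.104 0.201]]
[[400. 382.]
 [393. 323.]
 [474. 376.]
 [462. 318.]
 [358. 349.]
 [353. 290.]
 [490. 292.]]
cup_far [0.704 0.008 0.   ]
cup_near [ 0.428 -0.01   0.   ]
tamper [0.38  0.221 0.08 ]
```

```bash
cat > plan.py <<'E'
from h import *
p=np.load('pose.npy'); th=p[2]; M=R.from_euler('z',th).as_matrix()
def W(x,y,z): return M@[x,y,0]+[p[0],p[1],z]
def Q(phi,flip):  # tool down, tool z horizontal at world angle phi
    phi+=np.pi*flip; z=np.array([np.cos(phi),np.sin(phi),0]); x=np.array([0,0,-1.]); 
    return R.from_matrix(np.c_[x,np.cross(z,x),z]).as_quat()
def lev(a,back=.0,z=.183,flip=0,r=.058):  # finger behind the knob when lever is at a; a=0 -> -x', pi/2 -> +y'
    rad=np.array([-np.cos(a),np.sin(a)]); tan=np.array([np.sin(a),np.cos(a)])
    c=np.array([-.040,-.066])+r*rad-(.008+.011+back)*tan
    return W(c[0],c[1],z),Q(th+np.pi-a,flip)
E
python3 - <<'E'
from plan import *
for fl in (0,1):
    print('flip',fl)
    q=Q(th+np.pi/2,fl)
    for pt in (W(.16,0,.38),W(.16,0,.23),W(.02,0,.23)):
        print(pt.round(3),kinematics.ik(pt,q))
    for a in (0,.5,1,1.57): 
        P,q=lev(a,flip=fl); print(P.round(3),kinematics.ik(P,q))
E
```

```text
flip 0
[0.663 0.051 0.38 ] [-9.87927143e-02  6.69105896e-01  5.14085316e-01 -4.44089210e-16
  1.95840144e+00 -1.22373235e+00]
[0.663 0.051 0.23 ] [-9.87927143e-02  6.29215388e-01  9.60331476e-01 -4.44089210e-16
  1.55204579e+00 -1.22373235e+00]
[0.537 0.112 0.23 ] [-8.94464790e-03  3.49519508e-01  1.38680144e+00 -4.44089210e-16
  1.40527170e+00 -1.13388429e+00]
[0.394 0.086 0.183] [-7.84555507e-02  6.31088586e-02  1.86795905e+00 -4.44089210e-16
  1.21052474e+00 -2.77419152e+00]
[0.405 0.114 0.183] [-6.30276669e-03  1.03491529e-01  1.82346421e+00 -4.44089210e-16
  1.21463691e+00 -2.20203873e+00]
[0.428 0.133 0.183] [ 3.87870288e-02  1.65713517e-01  1.75105937e+00 -4.44089210e-16
  1.22481977e+00 -1.65694894e+00]
[0.462 0.138 0.183] [ 4.74052049e-02  2.40261651e-01  1.65830741e+00 -4.44089210e-16
  1.24302359e+00 -1.07833076e+00]
flip 1
[0.663 0.051 0.38 ] [-9.87927143e-02  6.69105896e-01  5.14085316e-01 -4.44089210e-16
  1.95840144e+00  1.91786030e+00]
[0.663 0.051 0.23 ] [-9.87927143e-02  6.29215388e-01  9.60331476e-01 -4.44089210e-16
  1.55204579e+00  1.91786030e+00]
[0.537 0.112 0.23 ] [-8.94464790e-03  3.49519508e-01  1.38680144e+00 -4.44089210e-16
  1.40527170e+00  2.00770837e+00]
[0.394 0.086 0.183] [-7.84555507e-02  6.31088586e-02  1.86795905e+00 -4.44089210e-16
  1.21052474e+00  3.67401137e-01]
[0.405 0.114 0.183] [-6.30276669e-03  1.03491529e-01  1.82346421e+00 -4.44089210e-16
  1.21463691e+00  9.39553921e-01]
[0.428 0.133 0.183] [ 3.87870288e-02  1.65713517e-01  1.75105937e+00 -4.44089210e-16
  1.22481977e+00  1.48464372e+00]
[0.462 0.138 0.183] [ 4.74052049e-02  2.40261651e-01  1.65830741e+00 -4.44089210e-16
  1.24302359e+00  2.06326189e+00]
```

Run:
```python
from plan import *
env.close_gripper(20)
s=monitor.sense()['position']; env.movel([s[0],s[1],.40],velocity=.25)
q=Q(th+np.pi/2,1)
env.reach(W(.16,0,.38),q)
print(env.movel(W(.16,0,.232),velocity=.15,guard=8))
print(monitor.sense()['contact_force'].round(2),monitor.sense()['clock'])
print(env.movel(W(.10,0,.232),velocity=.06,guard=8),monitor.sense()['contact_force'].round(2),monitor.sense()['clock'])
snap('scene','s1',(200,120,400,320),3)
```

```text
False
[-0.99 -0.28 -0.4 ] 5.5333
False [0.77 0.16 0.42] 6.6833
```

View pics/s1.png

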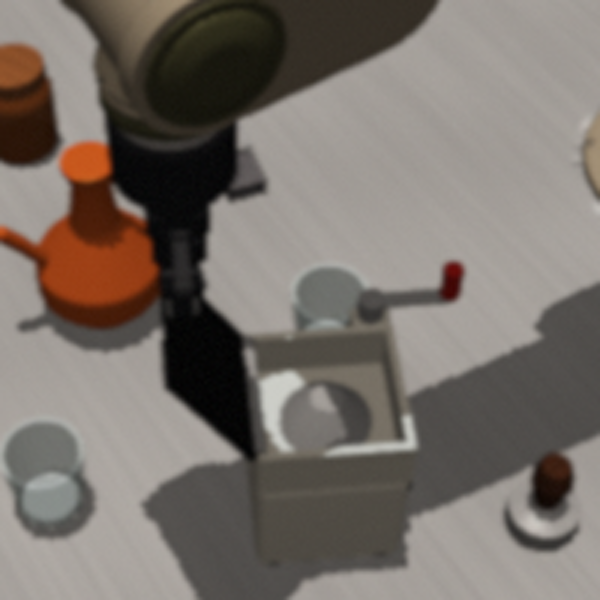

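The picture shows the fingertips going behind the lid's top edge at about (180,315). The lid still leans back and nothing else has been touched, so I'll carry on pushing.

Run:
```python
from plan import *
for x in (.07,.045,.02,0.0):
    print(env.movel(W(x,0,.235),velocity=.06,guard=10),monitor.sense()['contact_force'].round(2))
env.movel(W(.03,0,.30),velocity=.15)
env.hold(.8)
env.movel(W(.03,0,.36),velocity=.2)
env.reach(lev(0,back=.03,z=.34,flip=1)[0],lev(0,flip=1)[1])
print(monitor.sense()['clock'])
snap('scene','s2',(200,120,400,320),3)
f=snap('top','t2')
c=cv2.resize(f['frame'][150:290,170:310,::-1],None,fx=4.2,fy=4.2,interpolation=cv2.INTER_CUBIC); cv2.imwrite('pics/t2c.png',c)
```

```text
False [ 0.44 -0.5  -0.31]
False [-0.26  0.81  0.53]
False [ 0.18  0.07 -0.02]
False [-0.51  0.53  0.92]
12.3833
```

View pics/s2.png

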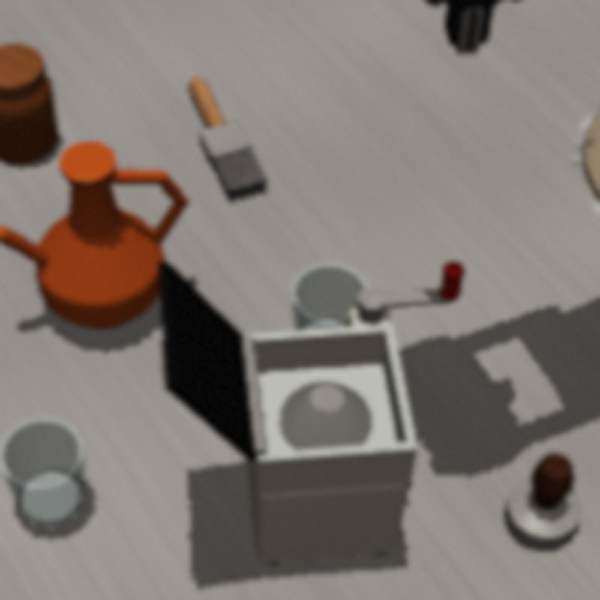

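View pics/t2c.png

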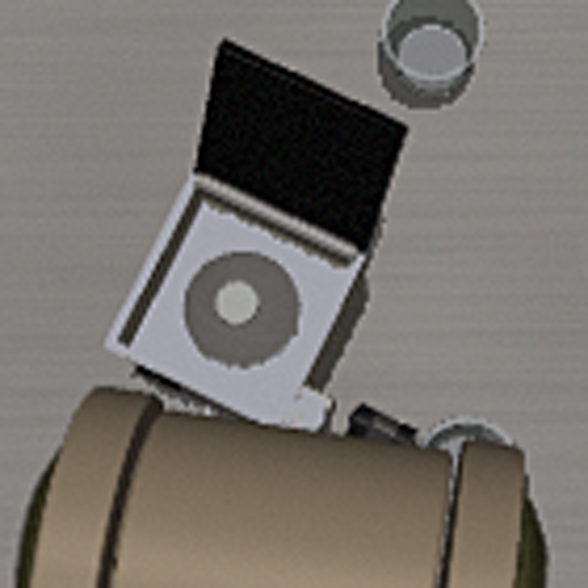

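The lid has not moved, so the fingers missed it. I'll triangulate the lid corners and check where the fingertip really went.

Run:
```python
from plan import *
print(monitor.sense()['position'], lev(0,back=.03,z=.34,flip=1)[0], monitor.sense()['finger_gap'])
t=load('t2'); s=load('s2')
def tri(a,b):
    (o1,d1),(o2,d2)=ray(t,np.array(a)/4.2+[170,150]),ray(s,np.array(b)/3+[200,120])
    k=np.linalg.lstsq(np.c_[d1,-d2],o2-o1,rcond=None)[0]; P,Pb=o1+k[0]*d1,o2+k[1]*d2
    m=(P+Pb)/2; print(m.round(4),'gap',np.linalg.norm(P-Pb).round(4),'local',(M.T@(m-[p[0],p[1],0])).round(4))
tri((223,40),(167,388)); tri((408,127),(165,265)); tri((195,178),(253,457)); tri((367,255),(250,335))
f=load('s1')
for x,z in ((.10,.232),(.10,.26),(.10,.30)): print((proj(f,W(x,0,z))-[200,120])*3)
print((proj(f,model:=None) if 0 else ''))
```

```text
[0.3810957  0.05864642 0.33984741] [0.38090344 0.05862909 0.34      ] -0.0005944777343062988
[0.6443 0.1199 0.2439] gap 0.0006 local [0.1132 0.0539 0.2439]
[0.5958 0.0256 0.2418] gap 0.0055 local [ 0.1101 -0.0522  0.2418]
[0.5917 0.1438 0.1532] gap 0.0042 local [0.0555 0.0528 0.1532]
[0.5424 0.0494 0.1548] gap 0.0061 local [ 0.0517 -0.0537  0.1548]
[[181.78533367 331.54949829]]
[[180.29504101 304.90377625]]
[[178.04950891 264.62810956]]
```

Run:
```python
from h import *
o=[]
for n in ('s1','s2'):
    im=load(n)['frame'][185:285,245:300,::-1]/255.; o.append(cv2.resize((255*im**.4).astype(np.uint8),None,fx=6,fy=6,interpolation=cv2.INTER_CUBIC))
cv2.imwrite('pics/g.png',np.hstack(o))
```

```text
(no output)
```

View pics/g.png

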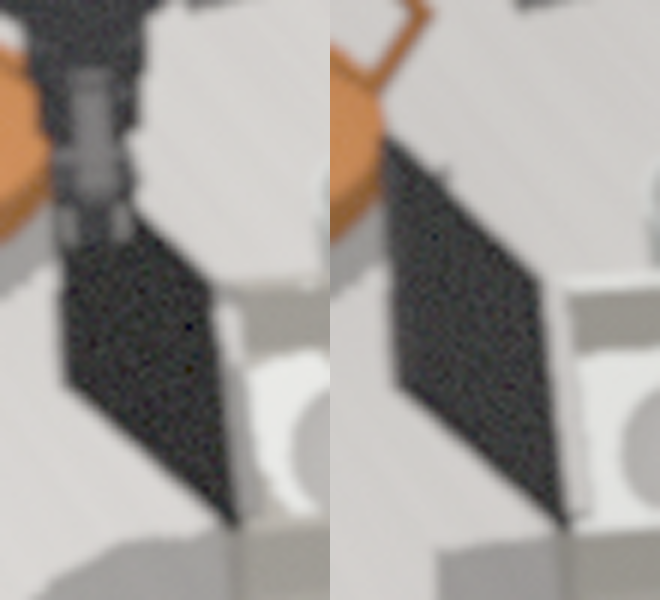

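Run:
```python
from h import *
f=load('s2'); P=monitor.sense()['position']; print(P)
u=proj(f,[P,P+[0,0,.02],P+[0,0,.04]]); print(u)
x,y=u[0].astype(int); im=f['frame'][y-60:y+40,x-50:x+50,::-1]/255.
c=cv2.resize((255*im**.5).astype(np.uint8),None,fx=6,fy=6,interpolation=cv2.INTER_CUBIC)
for q in u: cv2.circle(c,tuple(((q-[x-50,y-60])*6).astype(int).tolist()),4,(0,255,0),1)
cv2.imwrite('pics/tip.png',c)
```

```text
[0.3810957  0.05864642 0.33984741]
[[352.78779501 144.77280947]
 [353.89245704 137.1651373 ]
 [355.0273038  129.32057767]]
```

View pics/tip.png

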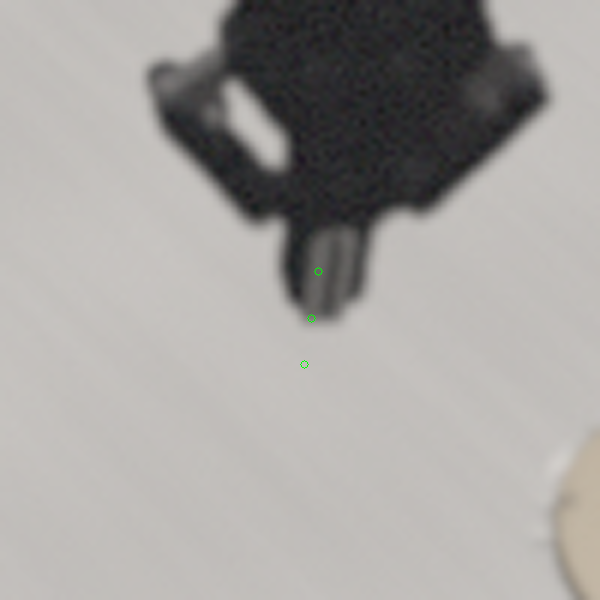

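The fingertips appear about 20 mm above the reported TCP: they end at (322,318) in the crop, while the TCP projects to (304,364). That explains passing over the lid edge, which I measure at z≈0.244. I'll retry lower, with guards, and check in the picture that the lid moves.

Run:
```python
from plan import *
q=Q(th+np.pi/2,1)
env.reach(W(.165,0,.36),q)
print(env.movel(W(.165,0,.20),velocity=.2,guard=8))
for x in (.08,.04,.015):
    print(env.movel(W(x,0,.20),velocity=.08,guard=10),monitor.sense()['contact_force'].round(2),monitor.sense()['clock'])
f=snap('scene','s3',(200,100,400,300),3)
```

```text
False
False [ 0.29  0.24 -0.22] 16.0833
False [-0.05 -0.14 -0.33] 16.7333
False [0.6  0.33 0.45] 17.1917
```

View pics/s3.png

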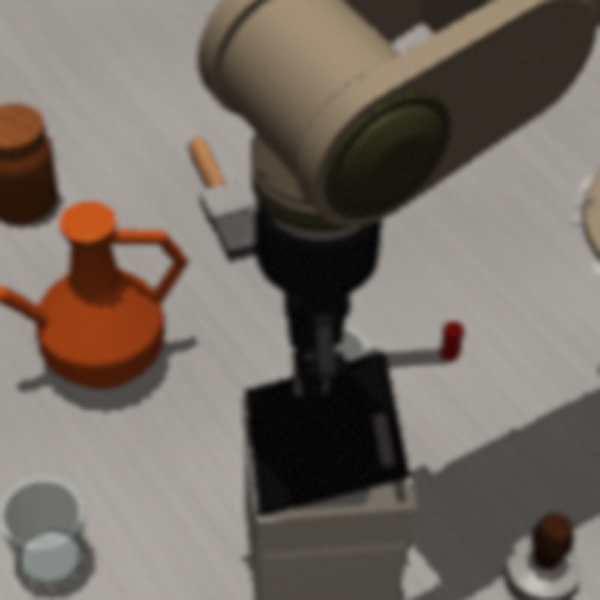

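The lid is past upright and falling: its plate lies almost flat over the hopper at (320,430). Next I'll raise the tool and go to the knob's side.

Run:
```python
from plan import *
env.movel(W(.015,0,.31),velocity=.2)
P,q=lev(0,back=.025,z=.31,flip=1); env.reach(P,q)
print(env.movel(lev(0,back=.025,z=.165,flip=1)[0],velocity=.15,guard=6),monitor.sense()['clock'])
f=snap('scene','s4',(220,150,380,310),3.7)
print((proj(f,[monitor.sense()['position']+[0,0,.02]])-[220,150])*3.7)
```

```text
False 20.5667
[[464.3521649  177.83642189]]
```

View pics/s4.png

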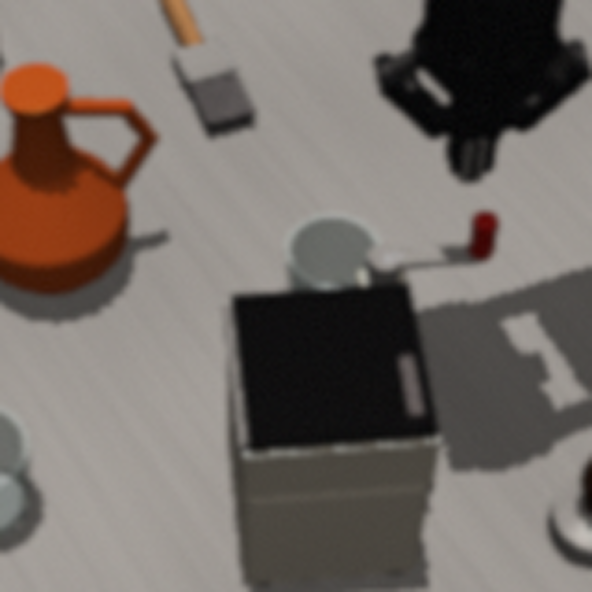

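The lid lies flat shut. The lever is still unlocked with its knob at (484,235), and the fingertip at (470,180) is beside it, where the 20 mm correction predicts. Now I'll sweep the lever.

Run:
```python
from plan import *
env.movel(lev(0.03,back=.004,z=.165,flip=1)[0],velocity=.06,guard=6)
for a in np.arange(.2,1.69,.165):
    P,q=lev(a,back=0,z=.165,flip=1)
    g=env.movel(P,velocity=.05,frame=q,guard=7)
    s=monitor.sense(); print(round(a,2),g,s['contact_force'].round(2),round(s['clock'],1))
    if g: break
f=snap('scene','s5',(220,150,380,310),3.7)
```

```text
0.2 False [-0.03  0.26  0.51] 21.6
0.36 False [0.26 0.83 0.71] 21.9
0.53 False [-0.27  0.58 -0.3 ] 22.3
0.7 False [-0.36  0.66 -0.52] 22.6
0.86 False [-0.35 -0.34 -0.  ] 23.0
1.02 False [-1.03  0.16 -0.37] 23.3
1.19 False [-0.32 -0.02  0.23] 23.7
1.35 False [-0.74  0.68  0.54] 24.0
1.52 False [-0.67  1.09  0.28] 24.4
1.68 False [-4.5   3.88  2.62] 24.7
```

View pics/s5.png

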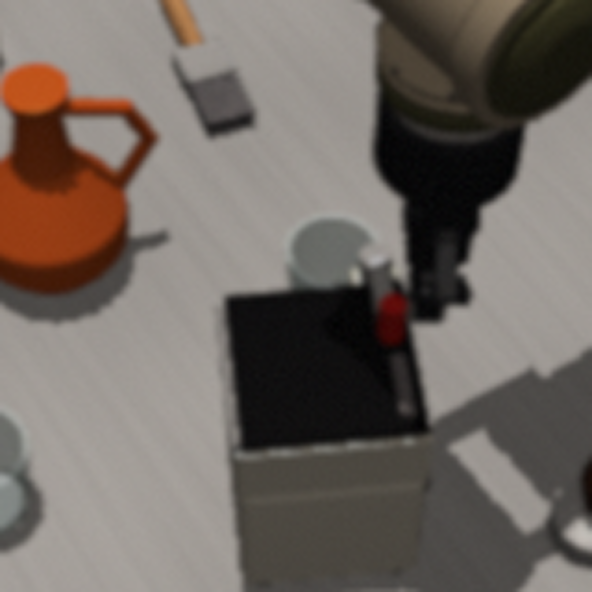

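The knob lies across the lid at (392,320). The contact force rose to about 6 N, which indicates the stop, and the grinder shifted only a few millimetres. I'll back off and check.

Run:
```python
from plan import *
s=monitor.sense()['position']
env.movel(s-M@[.04,0,0],velocity=.1)
env.movel(s-M@[.04,0,0]+[0,0,.2],velocity=.2)
env.set_joints([-1.2,0.1,1.5,0,1.5,1.0]); env.hold(.5)
print(monitor.sense()['clock'],monitor.sense()['contact_force'].round(2))
f=snap('top','t6'); np_=f['frame'][150:290,170:310,::-1]
cv2.imwrite('pics/t6.png',cv2.resize(np_,None,fx=4.2,fy=4.2,interpolation=cv2.INTER_CUBIC))
```

```text
29.0 [-1.56 -0.38 -0.03]
```

View pics/t6.png

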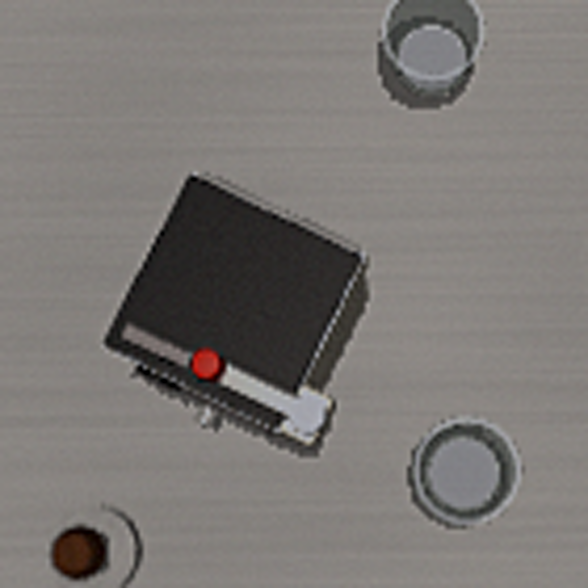

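From above, the lid is flat and the lever runs parallel to the front edge, with the knob at (206,364) and the pin at (308,412). The cups, tamper and grinder are at their original pixels.

```bash
python3 -c "
from bench import job; print(job.hand_in())"
```

```text
the job is handed in; nothing more can be done
None
```

The lid is shut and the lever lock is across it at its stop. I handed the job in with the clock at 29 s of the 48 s allowed; no verdict was reported.

- **Lid:** I pushed it over from behind with the shut fingertips, and it fell shut on its own. My first sweep missed it. In the pictures the real fingertips end about 20 mm above the reported tool point, so they passed over the lid's edge without touching anything. I lowered the tool by about that much for both pushes.
- **Lever:** I swept the red knob round its arc until the force rose to about 6 N, then backed away clear of everything.
- **Last checks:** In the final top picture the lid is flat. The lever lies parallel to the grinder's front edge, within about 0.02 rad by slope. The grinder, both cups and the tamper are where they started. The jebena and brush were unmoved in the scene picture taken at the end of the lever push. I did not look again at the tin or the jar; the arm never worked near them.
- **Disagreements:** I measured the lid's starting angle as about 2.16 rad, outside the stated 1.75 to 2.0, perhaps because of the lid's thickness, which my fit left out. The 20 mm fingertip offset also remains unexplained. The scene picture under push suggested the grinder moved a few millimetres, but the final top picture shows no shift.

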